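# Back off the clamp nut two turns

### The job

With a fingertip rolled along its rim, loosen the round knurled brass nut on the strap clamp anticlockwise (from above) until it is two full turns from tight: its line starts less than half a turn past the pointer and must come round to the pointer for the second time and stay there. Push only on the rim, from the side, never reaching over the nut to grip it or rub its top, and leave the strip and the things around in place.

Things in the scene. Friction and masses are not known exactly. Their poses are not given: they have to be found in the camera images.
- nut (a joint): Turn of the nut from tight (rad), growing anticlockwise from above (loosening) through whole turns. 0 = tight, line at the pointer; starts between 0.8 and 3.0; two turns = 12.57; stop at 18. It is stiff (0.1 N m, some 3 N at the rim), stays where left, and is turned by friction of what is pressed on its rim and moved along it.
- nut_top (a point): Centre of the nut's flat top, on its upright axis. Brass disc, diameter 76, height 26 mm, knurled rim, one black radial line (7 mm wide, stud to rim) on top. The point's x axis points along the line and turns with it; z up. The top is 84 mm above the table when tight and rises 0.5 mm per rad; the rim reaches 26 mm below it.
- pointer_tip (a point): Tip of the fixed steel pointer, 42 mm from the nut's axis, 88 mm above the table; x leads from the nut's axis to it, away from the robot within 35 degrees. It is 6 mm wide, its top at 91 mm, on a post 20 mm wide, 90 mm high, 56 to 70 mm from the axis. The rim is free to a finger all round but there.
- stud_top (a point): Top of the clamp's fixed stud, 18 mm thick, 98 mm above the table, on the nut's axis. Clamp axes: x to the pointer. Bolted-down grey base 170 by 100 by 18 mm. Under the nut a flat bar along x, 32 mm wide, top 50 mm above the table (plus the nut's rise), from x = -76 to 47 mm of the axis. Nothing else above 36 mm under or near the rim.
- strip: Loose brass strip 240 by 25 by 4 mm lying across the clamp under the bar, on the side away from the pointer, about 60 mm from the nut's axis, top 34 mm above the table. Origin at the centre of its underside, long axis y. To be left there.
- hammer: Loose hand hammer lying on the table along its x axis, at the side of the clamp, its middle 200 mm or more from the nut. Origin under its middle. To be left alone.
- tin: Loose tin can 68 mm in diameter, 90 mm high, standing about 180 to 220 mm from the nut at the other side. Origin at the centre of its underside. To be left alone.
- bangle: Loose brass bangle, 68 mm outside, 60 mm inside, 14 mm high, lying flat about 170 to 200 mm from the nut. Origin at the centre of its underside. To be left alone.
Things that resemble listed ones, but are neither listed nor needed, are in the scene too. Leave any pink or turquoise look-alike of the part that bears nut alone.

How it is judged (in metres and radians):
On the way:
1. the nut has been backed off one full turn from tight (value of joint nut above 6.28319 rad).
At the end, for the whole second after the job is handed in: The nut rests two full turns from tight (line within 0.45 rad, 26 degrees, of the pointer: joint 12.12 to 13.01), and the strip, hammer, tin and bangle lie within 30 mm of where they were, the tin upright (value of joint nut between 12.116 and 13.016 rad and velocity of joint nut between -0.1 and 0.1 rad/s and distance of each of strip, hammer, tin, bangle from where it was at the start of the episode below 0.03 m and angle between tin's own z axis and vertical below 0.1 rad); the robot touches nothing.
It fails at once if the fingers reach over the nut to grip or straddle it or touch its top (grasp point within 34 mm of its axis and less than 22 mm above its top) (horizontal distance between the grasp point and nut_top below 0.034 m and z of the grasp point in the frame of nut_top below 0.022 m).
It fails at once if the strip, hammer, tin or bangle is shifted or lifted by more than 30 mm (distance of any of strip, hammer, tin, bangle from where it was at the start of the episode above 0.03 m).
It also fails if it takes over 72 s, if anything falls off the work surface, if the arm or the gripper's body presses on something with over 40 N, if the wrist force passes 120 N, or if a joint passes its speed limit or range.

### The arm

A 6-joint arm with a two-finger parallel gripper is mounted at the origin on the work surface. World frame = base frame: x ahead of the robot, y to its left, z up, the work surface at z = 0. Lengths are in mm, angles in rad, forces in N, time in s.
With the tool pointing down it reaches from about 350 to 875 mm from the base axis. Payload 4.2 kg.
Tool frame: the origin (TCP) lies between the finger pads; the fingertips stand 14 mm ahead of it and the grasp point (between the pads) lies 5 mm behind it; z points along the fingers, y is the line along which they close (so a half turn about z gives the same grasp; the last joint's range is limited). The gripper opens to 85 mm and grips with 20 to 120 N. Pads are 22 mm wide; open, the fingers measure 114 mm over their backs; the gripper's body (76 mm by 85 mm) begins 54 mm behind the grasp point. The pads swing forward as they close: fully open they stand 13 mm farther back than shut.
Start: joints at [1.408, 0.385, 0.008, 0, -1.194, -0.259], TCP at [255.844, 570.213, 245.312] pointing down, gripper open.
Joint ranges: [-3.14, 3.14], [-1.21, 2.06], [-1.07, 1.41], [-3.16, 2.05], [-2.99, -0.16], [-3.1, 3.1]. Speed limits (rad/s): [2.79, 2.79, 3.14, 3.14, 3.14, 3.14].

### API

Orientations are given as a unit quaternion [x, y, z, w].
In Python, from bench import * gives the robot as it stands.
- The arm moves only by the tool carry_out, never from a script. Its argument "motion" is a list of rows, each a list of 7 numbers: the turn, a rotation vector about the tool's x, y, z in rad, then the shift along the tool's x, y, z in mm, then the opening, from -1 (shut) to 1 (fully open), so that 0 is half open. A call has 1 to 5 rows; each row is the pose to reach, as a shift and turn from the pose commanded when the call began, along the tool's axes at that moment; what a row does not reach only later rows make up. A row lasts 1/8 s, in which the tool goes at most 62.5 mm and 10.7 degrees, less where a joint would pass 70% of its speed; a pose out of reach is approached as far as the arm can. A call with a gripper value outside its range is refused whole. The fingers move at their own pace and stop on an object; the grip force is fixed at half the most. Time passes only in rows, so rows that repeat a pose let the fingers close. It gives the time, the measured TCP pose, the force, the opening and the grip force at its end, in the units of the state.
- read_state(): the state, without advancing time (a new reading comes with each control period).
- get_image(name): name is "side" or "top"; returns a dict with "color" (384x512x3 uint8, blue, green, red), "mtx" (3x3 intrinsics, pixels), "position" and "orientation" of the camera in the world. Camera axes: x right, y down, z forward; pixel columns grow to the right and rows downward; lengths in mm; the calibration is good to about 2 mm. A picture is of the moment at which its call begins. There is no depth.
- job_done(): hands the job in; it is judged then, once.
The state is a dict: "clock": time; "joints": joint angles; "joint_vel": joint speeds; "joint_efforts": joint torques, N m; "position": TCP position; "ee_rot": TCP orientation; "contact_force": force on the tool from outside, world axes, zero at the start; "wrist_torque": the same for the moment, N m; "gripper_width": finger opening in mm; "grasp_force": force on a finger pad.
Only numpy, scipy, OpenCV 4.12 (cv2) and the standard library are available. Lean on these libraries where they do the work, as an engineer would, in place of code of your own. Each camera call takes 0.05 s, during which the arm holds its last target. There are 200 camera calls.

## Working session

There is one attempt and no reset: what is moved stays moved. The work goes in short steps, Python scripts to look and compute and a tool call to move; the robot and the scene stay as the last step left them, time stands still between calls to the robot, and variables do not carry over. Pictures are saved under pics/ and viewed, at most 10 in all, crops included, and the job is handed in when it is done.

Besides the shell and the picture viewer there is one more tool, called after "Call:" as name(argument=value, ...) on one line, values as JSON. carry_out: Moves the arm, as the interface text tells. Its arguments: {"type":"object","properties":{"motion":{"type":"array"}},"required":["motion"]}

```bash
ls; mkdir -p pics; python3 - <<'E'
from bench import *
import cv2
s=read_state(); print({k:s[k] for k in('clock','position','ee_rot','contact_force','gripper_width')})
for n in('top','side'):
    g=get_image(n); cv2.imwrite(f'pics/{n}0.png',g['color']); print(n,g['mtx'],g['position'],g['orientation'])
E
```

```text
pics
{'clock': 0.0, 'position': array([255.63047528, 569.73137393, 244.20562155]), 'ee_rot': array([ 9.77824107e-01, -2.09424953e-01, -1.79126376e-04,  1.08291237e-03]), 'contact_force': array([-0.16939267, -0.07602515, -0.32058363]), 'gripper_width': 85.515381492293}
top [[482.51941912   0.         256.13400636]
 [  0.         482.51941912 181.60926001]
 [  0.           0.           1.        ]] [ 452.45324344   44.26931887 1193.79861266] [-0.69546219  0.7155577  -0.04498709  0.04780882]
side [[430.73804138   0.         255.57400912]
 [  0.         430.73804138 189.6176292 ]
 [  0.           0.           1.        ]] [ 371.86649286 -675.76303246  596.52478833] [ 0.8733814  -0.14544949  0.07549653 -0.45863891]
```

View pics/top0.png

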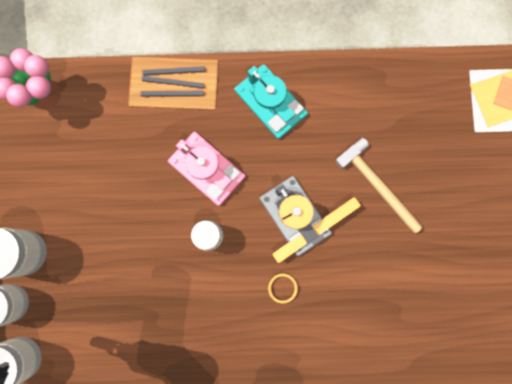

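View pics/side0.png

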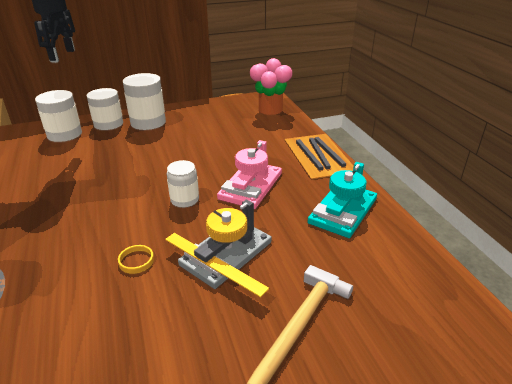

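Candidates in the top view are the grey clamp with a brass nut at (296,211), the pink one at (202,162) and the turquoise one at (270,90). Only the grey base with the brass nut and strip fits the description. I'll confirm that with a crop and measure positions.

```bash
cat > h.py <<'E'
from bench import *
import numpy as np, cv2
from scipy.spatial.transform import Rotation as R
def ray(g,u,v,z):
    d=R.from_quat(g['orientation']).apply(np.linalg.inv(g['mtx'])@[u,v,1.]); p=np.array(g['position']); return p+d*(z-p[2])/d[2]
def proj(g,P):
    c=R.from_quat(g['orientation']).inv().apply(np.array(P,float)-g['position']); q=g['mtx']@c; return q[:2]/q[2]
E
python3 - <<'E'
from h import *
g=get_image('top'); im=g['color']
for n,u,v,z in(('nut',296,211,85),('pin',281,190,88),('tin',207,235,90),('bangle',283,289,7),('hamhead',353,153,20),('hamend',419,230,15),('strip1',277,258,34),('strip2',357,203,34)): print(n,ray(g,u,v,z).round())
c=cv2.resize(im[165:265,246:371],(750,600),interpolation=cv2.INTER_CUBIC); cv2.imwrite('pics/crop0.png',c)
s=get_image('side'); print(proj(s,ray(g,296,211,85)))
E
```

```text
nut [528. -43.  85.]
pin [577. -10.  88.]
tin [479. 162.  90.]
bangle [347. -11.   7.]
hamhead [ 672. -194.   20.]
hamend [ 478. -345.   15.]
strip1 [421.   2.  34.]
strip2 [ 547. -195.   34.]
[226.42014139 216.96231936]
```

View pics/crop0.png

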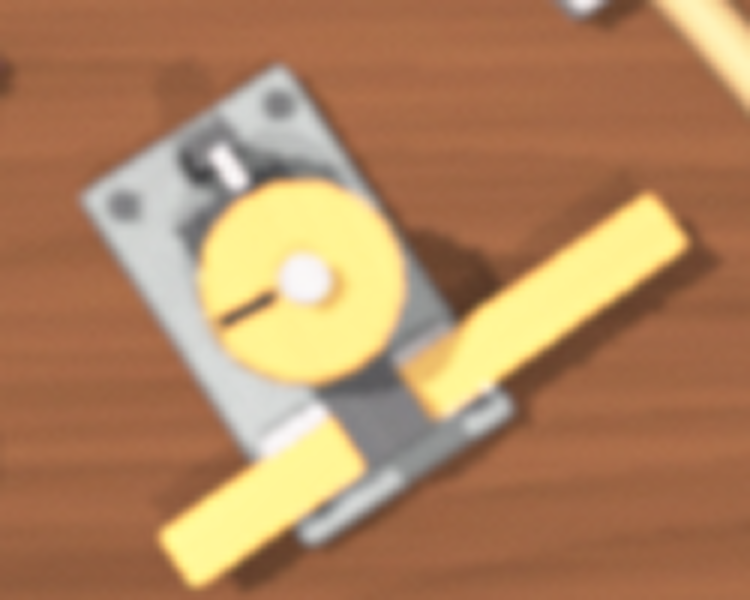

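The crop confirms it: grey base, brass nut centred at crop (302,281), black line towards (222,323), and pointer tip at about (238,188). The line is therefore about 84° past the pointer. First I'll square the tool to the world axes, shut the fingers and measure the angles.

Call:
carry_out(motion=[[0, 0, -0.14, 0, 0, 0, -1], [0, 0, -0.28, 0, 0, 0, -1], [0, 0, -0.422, 0, 0, 0, -1], [0, 0, -0.422, 0, 0, 0, -1], [0, 0, -0.422, 0, 0, 0, -1]])

```text
clock: 0.82
position: [255.8, 570.1, 245.1]
ee_rot: [1.0, -0.001, -0.0, 0.0]
contact_force: [0.3, 0.0, -0.2]
gripper_width: 0.1
grasp_force: 0.0
```

```bash
cat >> h.py <<'E'
C=np.array([527.,-42.5])
def line(g,n=1.5,C=C):
    "darkest radial direction on nut top (deg, world)"
    z=84+.5*n; gr=g['color'].min(2)*0+g['color'][:,:,2]
    a=np.deg2rad(np.arange(0,360,1.)); r=np.linspace(19,33,12)
    m=[]
    for t in a:
        p=np.array([proj(g,[C[0]+q*np.cos(t),C[1]+q*np.sin(t),z]) for q in r],np.float32)
        m.append(cv2.remap(gr,p[:,:1],p[:,1:],cv2.INTER_LINEAR).mean())
    m=np.array(m); w=np.clip(np.median(m)-40-m,0,None)
    return np.rad2deg(np.angle((w*np.exp(1j*a)).sum()))%360, m.min(), (w>0).sum()
E
python3 - <<'E'
from h import *
g=get_image('top'); im=g['color']
hsv=cv2.cvtColor(im,cv2.COLOR_BGR2HSV); m=cv2.inRange(hsv,(18,90,180),(35,255,255)); m[:176]=0;m[233:]=0
cs,_=cv2.findContours(m[:, :330],cv2.RETR_EXTERNAL,cv2.CHAIN_APPROX_NONE)
for c in cs:
    if cv2.contourArea(c)>400:
        (u,v),r=cv2.minEnclosingCircle(c); print(u,v,r,cv2.contourArea(c),ray(g,u,v,84.7))
for u,v in((246+238/6,165+188/6),): p=ray(g,u,v,88)[:2]; d=p-C; print(p,np.hypot(*d),np.rad2deg(np.arctan2(d[1],d[0])))
print(line(g)); s=read_state(); print(s['clock'],s['position'],s['ee_rot'],s['gripper_width'],s['contact_force'])
E
```

```text
295.6543273925781 211.53086853027344 16.962108612060547 719.0 [527.03133058 -42.21925612  84.7       ]
[562.43449004 -20.35281036] 41.78637449618768 32.00611965009588
(np.float64(115.52939301946442), np.float64(149.25), np.int64(12))
0.875 [255.80770357 570.14802447 245.18258366] [ 9.99999747e-01 -6.95171863e-04 -4.94574249e-05  1.40158107e-04] -0.03730200318298895 [0.47075804 0.14112121 0.1402532 ]
```

Call:
carry_out(motion=[[0, 0, 0, 26, 50, 0, -1], [0, 0, 0, 52, 100, 0, -1], [0, 0, 0, 78, 150, 0, -1], [0, 0, 0, 104, 200, 0, -1], [0, 0, 0, 130, 250, 0, -1]])

```text
clock: 1.5
position: [386.5, 318.6, 245.6]
ee_rot: [1.0, -0.0, 0.0, -0.0]
contact_force: [1.2, -1.0, 0.9]
gripper_width: 0.0
grasp_force: 0.0
```

Call:
carry_out(motion=[[0, 0, 0, 26, 50, 0, -1], [0, 0, 0, 52, 100, 0, -1], [0, 0, 0, 78, 150, 0, -1], [0, 0, 0, 104, 200, 0, -1], [0, 0, 0, 130, 250, 0, -1]])

```text
clock: 2.12
position: [516.6, 68.6, 245.7]
ee_rot: [1.0, -0.0, 0.0, -0.0]
contact_force: [1.8, -0.3, -0.1]
gripper_width: -0.4
grasp_force: 0.0
```

Call:
carry_out(motion=[[0, 0, 0, 11, 22, 0, -1], [0, 0, 0, 22, 45, 50, -1], [0, 0, 0, 22, 45, 100, -1], [0, 0, 0, 22, 45, 150, -1], [0, 0, 0, 22, 45, 166, -1]])

```text
clock: 2.75
position: [536.0, 24.5, 76.1]
ee_rot: [1.0, -0.001, -0.003, 0.001]
contact_force: [0.2, 0.1, -0.1]
gripper_width: 0.2
grasp_force: 0.0
```

```bash
python3 - <<'E'
from h import *
s=read_state(); print(s['clock'],s['position'],s['contact_force'])
a,b=get_image('top')['color'],get_image('side')['color']
f=lambda i,x,y:cv2.resize(i[y:y+100,x:x+100],(400,400),interpolation=cv2.INTER_CUBIC)
cv2.imwrite('pics/c1.png',np.hstack([f(a,246,160),f(b,180,165)]))
E
```

```text
2.75 [535.95754868  24.45563403  76.07142794] [ 0.24097328  0.06007676 -0.0956782 ]
```

View pics/c1.png

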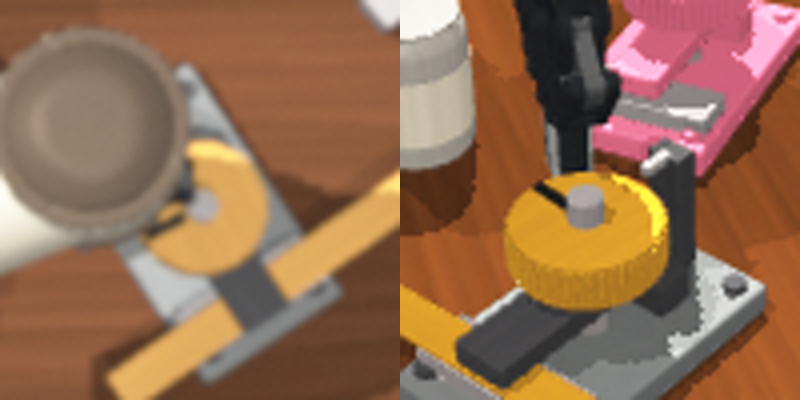

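The fingertip stands beside the rim on the +y side and is clear of the post. Now I'll press in gently to find contact.

Call:
carry_out(motion=[[0, 0, 0, 0, 8, -1, -1], [0, 0, 0, 0, 12, -1, -1], [0, 0, 0, 0, 15, -1, -1], [0, 0, 0, 0, 17, -1, -1], [0, 0, 0, 0, 17, -1, -1]])

```text
clock: 3.48
position: [538.0, 8.1, 80.5]
ee_rot: [1.0, -0.0, 0.0, -0.0]
contact_force: [0.2, -0.1, -0.5]
gripper_width: -0.1
grasp_force: 0.0
```

Call:
carry_out(motion=[[0, 0, 0, 0, 1, 0, -1], [0, 0, 0, 0, 2, 0, -1], [0, 0, 0, 0, 2, 0, -1]])

```text
clock: 3.85
position: [538.0, 6.3, 80.3]
ee_rot: [1.0, 0.0, -0.0, 0.0]
contact_force: [0.6, -0.7, -0.3]
gripper_width: 0.1
grasp_force: 0.0
```

Call:
carry_out(motion=[[0, 0, 0, 0, 1, 0, -1], [0, 0, 0, 0, 2, 0, -1], [0, 0, 0, 0, 2, 0, -1]])

```text
clock: 4.22
position: [538.2, 5.5, 80.3]
ee_rot: [1.0, -0.0, 0.0, -0.001]
contact_force: [-1.4, 5.9, 0.2]
gripper_width: 0.4
grasp_force: 3.0
```

Contact is at y≈5.5, so the finger half-thickness is about 10 mm, with a stiffness of around 4–5 N/mm. Starting the roll.

Call:
carry_out(motion=[[0, 0, 0, 0, 2, 0, -1], [0, 0, 0, -6, 2, 0, -1], [0, 0, 0, -12, 2, 0, -1], [0, 0, 0, -17, 2, 0, -1], [0, 0, 0, -22, 2, 0, -1]])

```text
clock: 4.85
position: [519.2, 5.8, 80.8]
ee_rot: [1.0, 0.001, 0.004, -0.002]
contact_force: [2.4, 12.7, -2.7]
gripper_width: -0.4
grasp_force: 6.3
```

```bash
python3 - <<'E'
from h import *
g=get_image('top'); s=read_state(); print(s['clock'],s['position'],s['contact_force'])
a,b=g['color'],get_image('side')['color']
f=lambda i,x,y:cv2.resize(i[y:y+100,x:x+100],(400,400),interpolation=cv2.INTER_CUBIC)
cv2.imwrite('pics/c2.png',np.hstack([f(a,246,160),f(b,180,165)])); print(line(g))
E
```

```text
4.9 [518.3669256    5.65309969  80.82031011] [ 1.42804926 13.15833698 -2.15697794]
(np.float64(0.0), np.float64(111.58333333333333), np.int64(0))
```

View pics/c2.png

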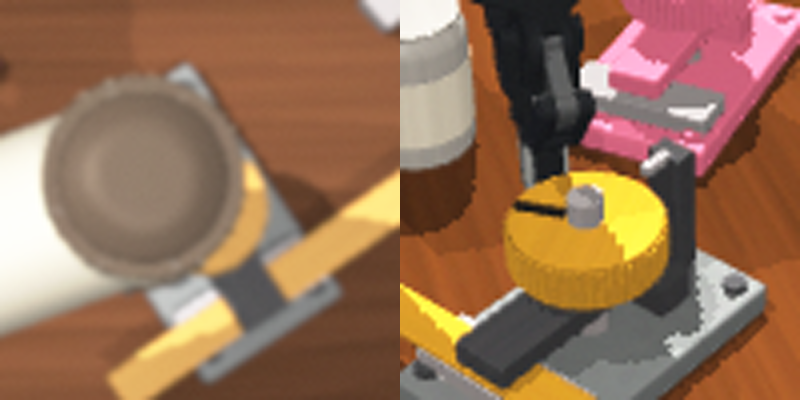

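The nut turns with the finger: the line moved from (548,190) to (540,208) in the side crop. I'll continue round the arc.

Call:
carry_out(motion=[[0, 0, 0, -6.7, 0.7, 0, -1], [0, 0, 0, -13.2, 2.6, 0, -1], [0, 0, 0, -19.2, 5.8, 0, -1], [0, 0, 0, -24.4, 10.1, 0, -1], [0, 0, 0, -28.7, 15.3, 0, -1]])

```text
clock: 5.58
position: [486.9, -12.1, 80.5]
ee_rot: [1.0, 0.0, -0.0, -0.001]
contact_force: [-1.3, 4.8, 1.5]
gripper_width: 0.3
grasp_force: 2.1
```

Call:
carry_out(motion=[[0, 0, 0, -3.2, 6, 0, -1], [0, 0, 0, -5.1, 12.5, 0, -1], [0, 0, 0, -5.8, 19.2, 0, -1], [0, 0, 0, -5.8, 26, 0, -1], [0, 0, 0, -5.8, 32, 0, -1]])

```text
clock: 6.2
position: [477.0, -45.7, 79.5]
ee_rot: [1.0, -0.0, -0.005, 0.0]
contact_force: [-9.3, 3.6, 4.9]
gripper_width: 0.3
grasp_force: 4.1
```

```bash
python3 - <<'E'
from h import *
s=read_state(); print(s['clock'],s['position'],s['contact_force'])
g=get_image('side'); print(line(g,3.5))
g=get_image('top'); print(line(g,3.5))
E
```

```text
6.2 [476.97223511 -45.70836721  79.52106092] [-9.26999086  3.60980391  4.85474814]
(np.float64(188.14164145476732), np.float64(64.08333333333333), np.int64(76))
(np.float64(287.10709564143474), np.float64(132.16666666666666), np.int64(37))
```

```bash
cat >> h.py <<'E'
def prof(g,n,C=np.array([527.,-42.4])):
    a=np.deg2rad(np.arange(0,360,3.)); z=84+.5*n; gr=g['color'][:,:,2]; o=[]
    for t in a:
        p=np.array([proj(g,[C[0]+q*np.cos(t),C[1]+q*np.sin(t),z]) for q in np.linspace(17,33,12)],np.float32)
        o.append(int(np.median(cv2.remap(gr,p[:,:1],p[:,1:],cv2.INTER_LINEAR))))
    return np.array(o)
E
python3 - <<'E'
from h import *
for n in('side','top'): print(n,prof(get_image(n),3.5))
E
```

```text
side [254 254 254 254 254 254 254 254 254 254 254 254 254 254 254 254 254 254
 253 252 251 251 251 250 249 250 250 251 252 252 252 253 252 253 254 254
 254 254 254 254 254 254 254 253 252 253 229 193 152 125 121 141 164 170
 180 197 222 246 250 253 254 254 254 254 254 254 254 254 254 254 254 254
 254 254 254 254 254 254 254 254 254 253 243 232 202 111  80  73  73 180
 247 253 254 255 254 254 254 254 254 254 254 254 254 254 254 254 254 254
 254 254 254 254 254 254 254 254 254 254 254 254]
top [251 251 251 251 251 251 251 251 251 251 251 251 251 251 251 251 251 251
 251 251 251 251 251 251 248 245 237 230 227 227 228 232 236 240 243 244
 246 247 248 248 248 244 238 225 206 185 166 157 154 151 149 146 143 142
 140 144 147 151 153 155 157 159 161 164 168 171 171 170 167 164 163 160
 159 158 156 155 155 155 155 154 154 153 153 152 151 151 149 147 145 143
 140 139 138 136 136 135 134 132 131 133 135 140 144 148 150 152 156 172
 194 218 233 244 248 249 250 250 250 250 250 250]
```

Side view puts the line at about 260°, so the nut is at ~3.98 rad with no visible slip. Continuing.

Call:
carry_out(motion=[[0, 0, 0, 1, 7, 0, -1], [0, 0, 0, 2.4, 13.6, -1, -1], [0, 0, 0, 4.9, 19.7, -1, -1], [0, 0, 0, 8.3, 25.2, -1, -1], [0, 0, 0, 12.5, 30, -1, -1]])

```text
clock: 7.02
position: [486.5, -76.8, 79.6]
ee_rot: [1.0, -0.001, -0.009, 0.001]
contact_force: [-12.1, -2.9, 4.4]
gripper_width: 0.1
grasp_force: 5.9
```

Call:
carry_out(motion=[[0, 0, 0, 4.8, 4.2, 0, -1], [0, 0, 0, 10.3, 7.6, 0, -1], [0, 0, 0, 16.4, 10.1, 0, -1], [0, 0, 0, 22.5, 11.5, 0, -1], [0, 0, 0, 28.5, 12, 0, -1]])

```text
clock: 7.65
position: [511.9, -94.1, 79.6]
ee_rot: [1.0, -0.001, -0.013, 0.005]
contact_force: [-12.8, -32.4, 4.3]
gripper_width: -0.2
grasp_force: 17.1
```

```bash
python3 - <<'E'
from h import *
s=read_state(); print(s['clock'],s['position'],s['contact_force'])
for n in('side','top'): print(n,prof(get_image(n),6))
E
```

```text
7.65 [511.87158645 -94.10166412  79.60163523] [-12.83086421 -32.43002163   4.25437842]
side [211 207 173 150 115  96  96  95  84  72  48  56  73  88  89  82  78  73
  70  63  54  41  37  36  34  32  30  27  26  26  26  26  27  26  26  26
  27  27  27  28  29  30  32  43  74 131 184 224 237 242 254 253 254 254
 255 255 255 255 255 255 255 255 255 255 255 255 255 255 255 252 242 203
 136  70  40  29  28  27  27  27  27  27  27  30  32  31  33  35  38  40
  41  40  47  63  70  84  89  91  95  94  94  96  90  79  72  95 119 172
 214 242 254 253 218 154 108  98  73  92 122 187]
top [254 254 254 254 254 254 254 254 254 254 254 254 254 254 254 254 254 254
 254 254 254 254 254 254 254 254 254 254 254 254 254 254 254 254 254 254
 254 254 254 254 254 254 253 253 253 252 252 252 251 251 250 249 249 249
 249 248 248 247 247 247 247 247 247 247 247 246 247 247 247 247 248 248
 248 249 250 250 250 251 251 252 252 253 253 253 253 254 254 254 254 254
 254 254 254 254 254 254 254 254 254 254 254 254 254 254 254 254 254 254
 254 254 254 254 254 254 254 254 254 254 254 254]
```

Force is 32 N on this side, which implies the centre is really near (526, -44). I'll ease off by 3.5 mm and go on.

Call:
carry_out(motion=[[0, 0, 0, 4, 3.5, 0, -1], [0, 0, 0, 10, 3.5, 0, -1], [0, 0, 0, 16, 3.5, 0, -1], [0, 0, 0, 22.7, 2.6, 0, -1], [0, 0, 0, 29, 0.4, 0, -1]])

```text
clock: 8.38
position: [550.6, -91.0, 80.5]
ee_rot: [1.0, -0.0, -0.001, 0.002]
contact_force: [2.6, -11.0, -5.7]
gripper_width: -0.5
grasp_force: 5.1
```

```bash
python3 - <<'E'
from h import *
s=read_state(); print(s['clock'],s['position'],s['contact_force'])
for n in('top',): print(n,prof(get_image(n),6,np.array([526,-44.])))
E
```

```text
8.375 [550.61828513 -90.98106602  80.45270445] [  2.59327658 -10.97451716  -5.67168037]
top [248 248 248 248 248 248 248 248 247 247 247 247 246 245 245 244 243 242
 241 240 238 236 233 230 228 224 221 216 211 203 195 186 179 175 182 201
 226 247 251 254 254 254 253 253 253 252 250 247 240 232 226 221 220 219
 219 219 220 220 221 221 221 221 222 222 221 221 221 221 221 220 221 221
 221 220 221 221 221 221 221 221 220 220 220 220 220 219 217 216 210 200
 188 175 173 179 187 195 203 211 217 221 225 228 231 234 236 238 240 241
 242 243 244 244 245 246 247 247 247 247 248 248]
```

Call:
carry_out(motion=[[0, 0, 0, 5.8, -3.3, 0, -1], [0, 0, 0, 10.8, -7.6, 0, -1], [0, 0, 0, 15.1, -12.6, 0, -1], [0, 0, 0, 18.5, -18.3, 0, -1], [0, 0, 0, 20.6, -24.7, 0, -1]])

```text
clock: 9.05
position: [572.9, -62.4, 81.6]
ee_rot: [1.0, 0.0, 0.001, 0.0]
contact_force: [2.3, -2.8, -0.6]
gripper_width: -0.2
grasp_force: 1.4
```

Call:
carry_out(motion=[[0, 0, 0, 0.9, -6.7, 0, -1], [0, 0, 0, 0.9, -12.5, 0, -1], [0, 0, 0, 0.9, -16, 0, -1]])

```text
clock: 9.43
position: [574.6, -45.9, 81.9]
ee_rot: [1.0, 0.001, 0.002, -0.0]
contact_force: [3.6, -3.2, -0.7]
gripper_width: -0.1
grasp_force: 2.3
```

```bash
python3 - <<'E'
from h import *
s=read_state(); print(s['clock'],s['position'],s['contact_force'])
for n in('side','top'): print(n,prof(get_image(n),8,np.array([526.5,-43.5])))
E
```

```text
9.425 [574.60788234 -45.94144183  81.91444346] [ 3.55506474 -3.24384519 -0.6770241 ]
side [230 228 228 230 233 234 237 242 251 255 255 255 255 255 255 255 255 255
 255 255 255 255 255 255 255 255 254 247 238 229 217 217 219 218 219 220
 220 215 204 163 105  62  39  30  40  88 150 186 207 216 218 218 219 220
 220 220 220 219 219 218 217 217 216 216 216 216 216 218 219 220 220 219
 219 219 220 220 221 221 222 222 222 222 222 222 223 222 222 223 223 223
 222 222 222 222 222 222 223 226 232 244 253 255 255 255 255 255 255 255
 255 255 255 255 255 255 253 246 240 237 232 229]
top [161 169 177 189 208 228 241 249 251 253 253 253 253 253 253 253 253 253
 253 253 253 253 253 253 253 252 250 245 236 228 220 218 217 215 209 197
 174 144 112  89  91 118 153 183 203 213 216 217 218 219 218 218 218 218
 217 217 216 215 214 214 214 214 214 215 216 217 217 217 217 216 216 217
 217 217 218 218 218 218 217 217 217 217 217 217 217 217 217 217 216 216
 216 216 216 217 216 216 216 217 220 227 234 241 247 250 251 251 250 250
 245 232 211 187 166 147 142 139 138 142 146 154]
```

The line is at about 120°, so the nut is at ~7.82 rad and needs ~4.75 rad more. I'll lift off and go back over for the second stroke.

Call:
carry_out(motion=[[0, 0, 0, 12, 0, 0, -1], [0, 0, 0, 12, 0, -45, -1], [0, 0, 0, 12, 0, -80, -1], [0, 0, 0, -12, -36, -80, -1], [0, 0, 0, -34.8, -72, -80, -1]])

```text
clock: 10.15
position: [536.8, 25.8, 161.2]
ee_rot: [1.0, -0.001, -0.001, -0.0]
contact_force: [0.3, 0.4, 0.6]
gripper_width: 0.1
grasp_force: 0.0
```

Call:
carry_out(motion=[[0, 0, 0, 0, 0, 40, -1], [0, 0, 0, 0, 0, 79, -1], [0, 0, 0, 0, 8, 79, -1], [0, 0, 0, 0, 16, 79, -1], [0, 0, 0, 0, 19, 79, -1]])

```text
clock: 10.78
position: [539.2, 5.7, 83.9]
ee_rot: [1.0, -0.0, 0.001, -0.0]
contact_force: [0.4, 2.0, 0.5]
gripper_width: -0.1
grasp_force: 1.1
```

Call:
carry_out(motion=[[0, 0, 0, 0, 2, 0, -1], [0, 0, 0, 0, 4, 0, -1], [0, 0, 0, -6, 4, 0, -1], [0, 0, 0, -12, 4, 0, -1], [0, 0, 0, -17, 4, 0, -1]])

```text
clock: 11.4
position: [525.5, 5.9, 84.3]
ee_rot: [1.0, 0.001, 0.006, -0.003]
contact_force: [3.7, 12.5, -2.2]
gripper_width: 0.1
grasp_force: 6.4
```

Call:
carry_out(motion=[[0, 0, 0, -6, 0, 0, -1], [0, 0, 0, -12.6, 1.4, 0, -1], [0, 0, 0, -18.7, 3.9, 0, -1], [0, 0, 0, -24.2, 7.3, 0, -1], [0, 0, 0, -29, 11.5, 0, -1]])

```text
clock: 12.02
position: [491.9, -7.0, 83.9]
ee_rot: [1.0, 0.0, 0.001, -0.002]
contact_force: [-7.6, 10.6, 3.7]
gripper_width: 0.4
grasp_force: 6.0
```

Call:
carry_out(motion=[[0, 0, 0, -4.2, 4.8, 0, -1], [0, 0, 0, -7.6, 10.3, 0, -1], [0, 0, 0, -10.1, 16.4, 0, -1], [0, 0, 0, -10.3, 23, 0, -1], [0, 0, 0, -10.3, 30, 0, -1]])

```text
clock: 12.65
position: [477.0, -39.8, 82.4]
ee_rot: [1.0, -0.001, -0.005, 0.0]
contact_force: [-10.1, 2.7, 6.3]
gripper_width: -0.2
grasp_force: 4.9
```

```bash
python3 - <<'E'
from h import *
s=read_state(); print(s['clock'],s['position'],s['contact_force'])
print(prof(get_image('side'),10,np.array([526.5,-43.5])))
E
```

```text
12.65 [477.04193684 -39.75966429  82.40084095] [-10.13492617   2.69544689   6.25245906]
[254 254 254 254 254 254 254 254 254 254 254 254 254 254 254 254 254 254
 254 254 254 254 254 254 254 254 254 254 254 254 254 254 254 254 254 254
 254 254 254 254 254 254 254 254 254 254 254 254 254 253 254 254 254 254
 254 254 254 254 254 254 254 254 254 254 254 254 254 254 254 254 254 254
 254 254 254 254 254 254 254 254 255 255 255 243 215 130  82  74  74 156
 247 255 255 254 254 254 254 254 254 254 254 254 254 254 254 254 254 254
 254 254 254 254 254 254 254 254 254 254 254 254]
```

Call:
carry_out(motion=[[0, 0, 0, 0.5, 8, 0, -1], [0, 0, 0, 0.5, 16.5, 0, -1], [0, 0, 0, 1.9, 23.1, 0, -1], [0, 0, 0, 4.4, 29.2, 0, -1], [0, 0, 0, 7.8, 34.7, 0, -1]])

```text
clock: 13.32
position: [485.2, -75.1, 82.2]
ee_rot: [1.0, -0.001, -0.005, 0.0]
contact_force: [-7.5, -0.5, 4.2]
gripper_width: 0.1
grasp_force: 3.6
```

Call:
carry_out(motion=[[0, 0, 0, 4.2, 4.8, 0, -1], [0, 0, 0, 9, 9, 0, -1], [0, 0, 0, 14.5, 12.4, 0, -1], [0, 0, 0, 20.6, 14.9, 0, -1], [0, 0, 0, 25.7, 16.3, 0, -1]])

```text
clock: 13.95
position: [509.0, -94.2, 82.2]
ee_rot: [1.0, -0.001, -0.007, 0.002]
contact_force: [-8.5, -16.7, 4.1]
gripper_width: 0.1
grasp_force: 9.0
```

Call:
carry_out(motion=[[0, 0, 0, 6, 0, 0, -1], [0, 0, 0, 9, 0, 0, -1], [0, 0, 0, 9, 0, 0, -1], [0, 0, 0, 9, 10, 0, -1], [0, 0, 0, 9, 25, 0, -1]])

```text
clock: 14.58
position: [524.9, -115.8, 83.1]
ee_rot: [1.0, 0.0, 0.001, -0.0]
contact_force: [0.3, 0.6, -0.1]
gripper_width: -0.1
grasp_force: 0.0
```

```bash
python3 - <<'E'
from h import *
s=read_state(); print(s['clock'],s['position'],s['contact_force'])
g=get_image('top');h=get_image('side')
print(prof(g,12.5,np.array([526.5,-43.5])));print(prof(h,12.5,np.array([526.5,-43.5])))
f=lambda i,x,y:cv2.resize(i[y:y+100,x:x+100],(400,400),interpolation=cv2.INTER_CUBIC)
cv2.imwrite('pics/c3.png',np.hstack([f(g['color'],246,160),f(h['color'],180,165)]))
E
```

```text
14.575 [ 524.91418322 -115.78490146   83.09477684] [ 0.27983563  0.63996954 -0.09049541]
[254 254 254 254 254 253 250 241 221 201 184 169 158 152 149 148 148 148
 150 151 151 152 152 154 158 162 168 172 176 178 177 174 170 165 163 159
 154 148 142 138 136 133 131 127 124 121 121 123 127 130 131 130 136 143
 162 185 205 221 226 230 231 231 231 231 231 231 232 233 234 235 236 238
 239 240 241 242 244 245 246 247 248 248 249 250 250 251 251 252 253 253
 253 254 254 254 254 254 254 254 254 254 254 254 254 254 254 254 254 254
 254 254 254 254 254 254 254 254 254 254 254 254]
[ 43  41  38  35  32  30  31  31  31  31  30  29  26  27  29  29  28  27
  29  28  28  30  28  28  29  28  28  29  33  60 157 223 238 252 254 255
 255 255 255 255 255 255 255 255 255 255 255 255 255 255 255 255 255 255
 255 255 255 255 255 255 255 255 255 255 255 255 255 255 255 255 255 255
 255 255 255 255 255 255 255 255 255 255 255 250 235 169 100  48  28  26
  26  26  27  27  26  26  25  25  24  24  24  24  24  24  25  26  27  28
  28  29  30  32  34  36  39  40  42  43  45  45]
```

View pics/c3.png

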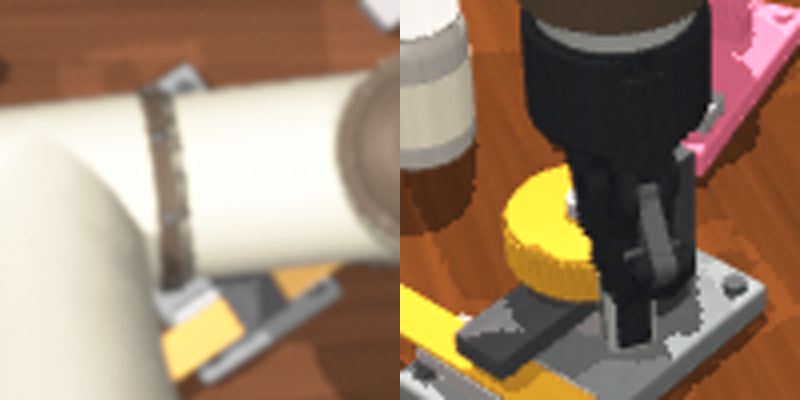

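The arm hides the nut, so I'll lift clear to see the line.

Call:
carry_out(motion=[[0, 0, 0, 0, 5, -60, -1], [0, 0, 0, 0, 5, -120, -1], [0, 0, 0, -30, -50, -130, -1], [0, 0, 0, -60, -110, -130, -1], [0, 0, 0, -90, -165, -130, -1]])

```text
clock: 15.3
position: [436.4, 46.6, 213.0]
ee_rot: [1.0, -0.0, 0.001, -0.001]
contact_force: [0.6, 0.1, 0.3]
gripper_width: 0.1
grasp_force: 0.0
```

Call:
carry_out(motion=[[0, 0, 0, -30, -55, 0, -1], [0, 0, 0, -60, -110, 0, -1], [0, 0, 0, -60, -165, 0, -1], [0, 0, 0, -60, -200, 0, -1]])

```text
clock: 15.8
position: [376.3, 247.7, 213.1]
ee_rot: [1.0, 0.002, 0.001, -0.001]
contact_force: [0.3, 0.1, -0.2]
gripper_width: 0.0
grasp_force: 0.0
```

```bash
python3 - <<'E'
from h import *
s=read_state(); print(s['clock'],s['position'],s['contact_force'])
g=get_image('top');h=get_image('side')
print(prof(g,12.5));print(prof(h,12.5,np.array([526.5,-43.5])))
f=lambda i,x,y:cv2.resize(i[y:y+100,x:x+100],(400,400),interpolation=cv2.INTER_CUBIC)
cv2.imwrite('pics/c4.png',np.hstack([f(g['color'],246,160),f(h['color'],180,165)]))
E
```

```text
15.8 [376.30630613 247.72183451 213.06237673] [ 0.33961334  0.12773392 -0.19060566]
[255 255 255 255 255 248 230 192 148 145 177 216 245 254 255 255 255 255
 255 255 254 254 254 254 254 254 254 254 254 254 254 254 254 254 254 255
 254 254 255 255 255 255 255 255 255 255 255 255 255 255 255 255 255 255
 255 255 255 255 255 255 255 255 255 255 255 255 255 255 255 255 255 255
 255 255 255 255 255 255 255 255 255 255 255 255 255 255 255 255 255 254
 254 254 255 255 255 255 254 254 254 254 254 254 254 254 254 254 254 254
 254 254 254 254 254 254 254 254 254 254 255 255]
[255 254 231 169 113  84  89 120 166 215 245 253 255 255 255 255 255 255
 255 255 255 255 255 255 255 255 255 255 255 255 255 255 255 255 255 255
 255 255 255 255 255 255 255 255 255 255 255 255 255 255 255 255 255 255
 255 255 255 255 255 255 255 255 255 255 255 255 255 255 255 255 255 255
 255 255 255 255 255 255 255 255 255 255 255 255 255 255 255 255 255 255
 255 255 255 255 255 255 255 255 255 255 255 255 255 255 255 255 255 255
 255 255 255 255 255 255 255 255 255 255 255 255]
```

View pics/c4.png

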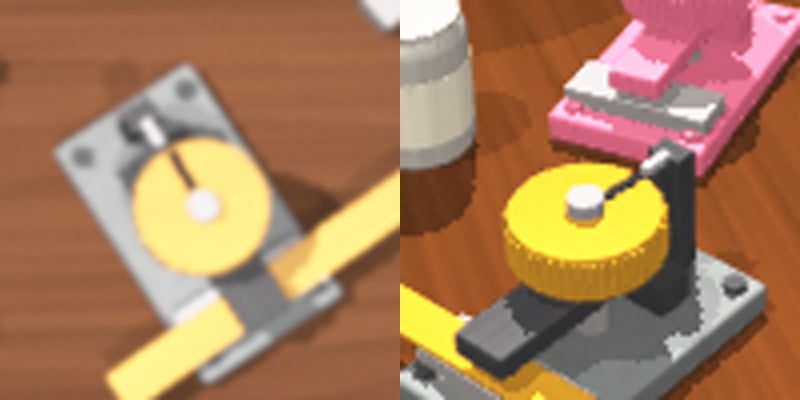

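The line points at the pointer: top crop line from (203,205) to (175,150), pointer tip at (155,135), about 0.1 rad short and within tolerance. The second pass was tracked throughout and the strip is unmoved, so I'm handing in.

```bash
python3 -c "
from bench import *
print(job_done())"
```

```text
the job is handed in; nothing more can be done
None
```

The nut was backed off to two full turns from tight, its line about 0.1 rad short of the pointer (within the 0.45 allowed), and the job was handed in at about 16 s; no verdict came back, the strip looked unmoved, and I did not re-measure the hammer, tin or bangle.

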